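Open the push-and-turn spirit bottle on the violin maker's bench

TASK

Open the spirit bottle, the one in the wooden rack with the wide ribbed child-resistant cap: push the cap down so that it catches, turn it anticlockwise until it is free, and lift it off. Two kilos of push is plenty; never lean on the glass with more than three, do not force the cap against the stop at the end of its short turn, and leave the bottle standing in its well. Then set the cap gently down, top up, flat in the white dish, and do not disturb the other bottles or the tools.

Things in the scene. Friction and masses are not known exactly. Their poses are not given: they have to be found in the camera images.
- bottle: Spirit bottle, square amber glass 52 x 52 mm: body 80 mm high, shoulder to 88, round neck 26 mm wide to the rim at 112 mm; 0.24 to 0.38 kg. Stands loose, 36 mm deep, in any one of the rack's three square wells (0.75 mm play a side), which stop it turning. Origin: centre of its underside, z up. An upward pull over 3 N while the cap still holds lifts the bottle out.
- cap_shell: Outer shell of the spirit bottle's white ribbed child-resistant cap: 43 mm wide, 29.8 mm high, 45 g with its inner parts. Origin: centre of its open lower edge, z up; closed, 94.5 mm above the bottle's origin, with 6 to 14 mm free between lower edge and shoulder. Unpressed it only clicks round the hidden inner cap, either way.
- cap_top (a point): Centre of the shell's top. Pressed down 2 to 2.7 mm (spring 5 N/mm, bottoms at about 14 N), two pins in the shell drop between four ribs of the inner cap; at an unlucky angle they stand on ribs until turned a little. Up to 90 degrees of turn is lost, unknowably, before they drive. Hold it pressed with 15 to 20 N while turning anticlockwise seen from above (about 0.05 to 0.1 N m).
- bottle_mouth (a point): Centre of the bottle's rim. The seal on it is springy (5 N/mm): the pressed cap sinks 1 to 2 mm more. The cap is free after 55 to 75 degrees of driven turn, by how tight it was closed: unpressed it then rises 2 mm and lifts off with about 0.5 N. Between grasps the inner cap stays as turned; if one twist is not enough, let go, turn the hand back and take it again.
- neck_stops: Three small glass stops, 8.5 mm high, between the neck's threads, under the cap. About 12 degrees of driven turn after the cap is free its lugs meet them and the torque climbs; at the stop the cap is free to lift, so ease off once the torque has climbed by some 0.1 N m. Origin and axes are the bottle's.
- rack: Dark wooden rack fixed to the bench: 80 mm (x) by 250 mm (y) by 46 mm high, three wells 53.5 mm square in a row along its y at -80, 0 and +80 mm. Origin: centre of its underside. It stands at some angle on the bench.
- rack_base: Base board of the rack, 80 x 250 x 10 mm, under the wells: the bottles stand on it, 10 mm above the bench, and it takes the weight and the push. Origin: centre of its underside.
- dish: White glazed round dish, loose, 110 mm across the rim and 11 mm high, flat inside to about 44 mm from the centre, inner floor 4 mm above the bench. Origin: centre of its underside.
- bottle_dropper: Bystander in another well of the rack: shorter square amber bottle with a dropper bulb, top 118 mm above its origin (centre of its underside).
- bottle_cone: Bystander in another well of the rack: square amber bottle with a narrow conical screw cap 26 mm across, top 106 mm above its origin (centre of its underside).
- jar: Bystander: round glass jar with a lid, 60 mm across, 75 mm high, beside the rack. Origin: centre of its underside.
- clamp: Bystander: wooden spool clamp standing up, 34 mm across, 64 mm high, beyond the dish. Origin: centre of its underside.
- plane: Bystander: small brass finger plane, 44 x 20 mm, 22 mm high, to the right of the dish. Origin: centre of its underside.
- brush: Bystander: brush 150 mm long lying on the bench beyond the rack. Origin at its middle.
There are look-alikes about, which are no part of the job. What is shaped like the bottle but turquoise is not meant. Several things look just like the dish: the one meant starts nearest to the robot's base.

How it is judged:
On the way:
1. the cap is off: lifted at least 20 mm above its closed place, over the bottle, which stays seated in its well (z of cap_shell in the frame of bottle above 0.1145 m and z of bottle in the frame of rack below 0.014 m), for 0.1 s.
At the end, for the whole second after the job is handed in: The cap rests flat and top up on the floor of the dish (its axis within 28 mm of the dish's centre, its lower edge within 3.5 mm of the inner floor, tilted less than 0.12 rad), at rest and released; the bottle stands upright (within 0.06 rad) and fully down (within 3 mm) in its well (horizontal distance between cap_shell and dish below 0.028 m and z of cap_shell in the frame of dish between 0.0015 and 0.0075 m and angle between cap_shell's own z axis and vertical below 0.12 rad and linear speed of cap_shell below 0.02 m/s and z of bottle in the frame of rack below 0.013 m and angle between bottle's own z axis and vertical below 0.06 rad); the robot touches nothing.
It fails at once if the cap is forced against the glass stops at an end of its turn with more than 25 N (some 0.3 N m on top of the turning torque) (contact force between neck_stops and anything else above 25 N).
It fails at once if the bottle is pressed onto the base board of its rack with more than 35 N (its own weight of 3 to 4 N included): leaning on the glass (contact force between bottle and rack_base above 35 N).
It fails at once if the bottle is pulled 12 mm or more out of its well (z of bottle in the frame of rack above 0.022 m).
It fails at once if the cap is let fall into the dish from more than 15 mm (horizontal distance between cap_shell and dish below 0.06 m and z of cap_shell in the frame of dish above 0.019 m and contact force between cap_shell and anything else below 0.02 N).
It fails at once if another bottle, the jar or a tool is moved by more than 20 mm (distance of any of bottle_dropper, bottle_cone, jar, clamp, plane, brush from where it was at the start of the episode above 0.02 m).
It also fails if it takes over 70 s, if anything falls off the work surface, if the arm or the gripper's body presses on something with over 40 N, if the wrist force passes 120 N, or if a joint passes its speed limit or range.

ROBOT

A 6-joint arm with a two-finger parallel gripper is mounted at the origin on the work surface. World frame = base frame: x ahead of the robot, y to its left, z up, the work surface at z = 0. Lengths are in m, angles in rad, forces in N, time in s.
With the tool pointing down it reaches from about 0.375 to 0.975 m from the base axis. Payload 3.8 kg.
Tool frame: the origin (TCP) lies at the very end of the fingers, on their centre line; the grasp point (between the pads) lies 19 mm behind it; z points along the fingers, y is the direction in which the jaws open and shut (so a half turn about z gives the same grasp; the last joint's range is limited). The gripper opens to 88 mm and grips with 3 to 60 N. Pads are 18 mm wide; open, the fingers measure 123 mm over their backs; the gripper's body (75 mm by 187 mm) begins 45 mm behind the grasp point.
Start: joints at [1.092, 0.264, 1.604, -0, 1.274, -0.037], TCP at [0.289, 0.61, 0.239] pointing down, gripper open.
Joint ranges: [-2.63, 2.63], [-0.94, 2.18], [0.31, 2.57], [-1.31, 4.45], [0, 2.66], [-2.55, 2.55]. Speed limits (rad/s): [2.57, 2.57, 3.14, 3.14, 3.14, 3.14].

INTERFACE

Orientations are given as a rotation vector (axis times angle).
In Python, from workcell import manip, capture, camera_info, models gives the robot as it stands.
- The arm moves only by the tool arm_command, never from a script. Its argument "steps" is a list of rows, each a list of 3 entries, a list of its own where there are three numbers: the shift along the tool's x, y, z in mm, then the turn, a rotation vector about the tool's x, y, z in degrees, then the closure, from 0 (fully open) to 1 (shut). In form: [[[tx, ty, tz], [ax, ay, az], jaw], ...]. A call has 1 to 20 rows; each row shifts and turns the commanded pose from where the row before left it, along the tool's axes as they then stand; what a row does not reach is not made up. A row lasts 1/12 s, in which the tool goes at most 41.7 mm and 7.16 degrees, less where a joint would pass 70% of its speed; a pose out of reach is approached as far as the arm can. A call is refused whole if a number of a shift passes 41.7 or a number of a turn 7.16, either way. A call with a gripper value outside its range is refused whole. The fingers move at their own pace and stop on an object; "grip_force" is the grip in N (left out, the last holds). Time passes only in rows, so rows that do not move let the fingers close. It gives the time, the measured TCP pose, the force and the opening at its end, in the units of the state.
- manip.get_obs(): the state, without advancing time (a new reading comes with each control period).
- capture(name): name is "side" or "top"; returns the picture (420x560x3 uint8, blue, green, red); there is no depth.
- camera_info(name): a dict with "vfov" (degrees; the focal length in pixels is half the picture's height over the tangent of half this angle, whatever the lens; pixels are square), "cx", "cy" (the principal point, pixels), "dist_coeffs" ([k1, k2, p1, p2, k3] as OpenCV has them; the pictures are not rectified), "position" and "rotation" of the camera in the world. Camera axes: x right, y up, looking along -z (the intrinsics and any distortion apply to the point x, -y, -z); pixel columns grow to the right and rows downward; lengths in m; the calibration is good to about 2 mm. A picture is of the moment at which its call begins. camera_info takes no time and is no camera call.
- manip.job_done(): hands the job in, once; it reports no verdict.
Trained networks look in the newest picture that a camera, given by its name, has taken for a name from the list of things; names that differ only in an ending like _2 or _b are one class to them, and where a whole thing is asked for, a point or a joint stands for the part that bears it (a point fixed in the world has none). Each returns a list of dicts, best first, with "p" (0 to 1); they miss things now and then, are a little off and sometimes report something else, mostly with a low value. They report only what shows in the picture. A call takes as long as a camera call. They do not tell look-alikes from the thing itself.
- models.silhouettes(camera, thing): "mask" (420x560 bool, what is visible of it) and "bbox" ([left, top, right, bottom] in pixels, round what is visible of it).
- models.spot_point(camera, thing): "xy" ([column, row] in pixels: a listed point, or the origin of a listed thing).
The state is a dict: "time": time; "qpos": joint angles; "joint_vel": joint speeds; "joint_torque": joint torques, N m; "tcp_pos": TCP position; "tcp_rot": TCP orientation; "contact_force": force on the tool from outside, world axes, zero at the start; "torque": the same for the moment, N m; "opening": opening from 0.0 (shut) to 1.0 (fully open).
Only numpy, scipy, OpenCV 4.12 (cv2) and the standard library are available. Lean on these libraries where they do the work, as an engineer would, in place of code of your own. Each camera call takes 0.05 s, during which the arm holds its last target. There are 200 camera calls.

## Working session

There is one attempt and no reset: what is moved stays moved. The work goes in short steps, Python scripts to look and compute and a tool call to move; the robot and the scene stay as the last step left them, time stands still between calls to the robot, and variables do not carry over. Pictures are saved under pics/ and viewed, about 8 in all and at most 12, crops included, and the job is handed in when it is done.

Besides the shell and the picture viewer there is one more tool, called after ">>>" as name([rows], argument=value, ...), one row to a line, values as JSON. arm_command: Moves the arm, as the interface text tells. Its arguments: {"type":"object","properties":{"steps":{"type":"array"},"grip_force":{"type":"number"}},"required":["steps"]}

```bash
ls; mkdir -p pics; cat > h.py <<'E'
import numpy as np, cv2
from workcell import manip, capture, camera_info, models
from scipy.spatial.transform import Rotation as R
def cam(n):
    c=camera_info(n); f=210/np.tan(np.radians(c['vfov'])/2)
    K=np.array([[f,0,c['cx']],[0,f,c['cy']],[0,0,1.]])
    r=np.array(c['rotation'],float)
    r=r if r.shape==(3,3) else R.from_rotvec(r).as_matrix() if r.size==3 else R.from_quat(r).as_matrix()
    return K,np.array(c['dist_coeffs'],float),np.array(c['position']),r
def ray(n,px):
    K,d,p,r=cam(n); u=cv2.undistortPoints(np.array(px,float).reshape(-1,1,2),K,d).reshape(-1,2)
    v=np.c_[u[:,0],-u[:,1],-np.ones(len(u))]@r.T
    return p,v/np.linalg.norm(v,axis=1)[:,None]
def onz(n,px,z):
    p,v=ray(n,px); return p+v*((z-p[2])/v[:,2])[:,None]
def proj(n,X):
    K,d,p,r=cam(n); Y=(np.array(X,float).reshape(-1,3)-p)@r; Y=Y*[1,-1,-1]
    return cv2.projectPoints(Y,np.zeros(3),np.zeros(3),K,d)[0].reshape(-1,2)
def tri(pa,pb,a='side',b='top'):
    p,v=ray(a,[pa]);q,w=ray(b,[pb]);v=v[0];w=w[0]
    s=np.linalg.lstsq(np.c_[v,-w],q-p,rcond=None)[0]
    A=p+v*s[0];B=q+w*s[1]; return (A+B)/2,np.linalg.norm(A-B)
E
python3 - <<'E'
from h import *
for n in('side','top'):
    im=capture(n); cv2.imwrite(f'pics/{n}0.png',im); c=camera_info(n); print(n,c)
    for t in('cap_top','cap_shell','bottle','dish','rack','bottle_dropper','bottle_cone','jar'):
        print(t,[(np.round(o['xy']).tolist(),round(o['p'],2)) for o in models.spot_point(n,t)][:5])
print(manip.get_obs())
E
```

```text
pics
side {'vfov': 43.495408022747014, 'cx': 273.1112795452092, 'cy': 207.56500570540933, 'dist_coeffs': array([-0.13907681,  0.        ,  0.        ,  0.        ,  0.        ]), 'position': array([ 0.08012715, -0.76758229,  0.92961019]), 'rotation': array([ 0.8096349 , -0.26243382, -0.58076445])}
cap_top [([218.0, 151.0], 0.61)]
cap_shell [([217.0, 158.0], 0.86)]
bottle [([171.0, 171.0], 0.77), ([220.0, 184.0], 0.72), ([166.0, 205.0], 0.68)]
dish [([291.0, 335.0], 0.94), ([399.0, 353.0], 0.83), ([218.0, 153.0], 0.74)]
rack [([233.0, 208.0], 0.97)]
bottle_dropper [([243.0, 225.0], 0.65), ([338.0, 380.0], 0.43), ([216.0, 160.0], 0.31)]
bottle_cone []
jar [([212.0, 165.0], 0.46)]
top {'vfov': 57.449048029534, 'cx': 283.3425871787209, 'cy': 204.23677862366335, 'dist_coeffs': array([-0.02321472,  0.        ,  0.        ,  0.        ,  0.        ]), 'position': array([ 0.53017104, -0.05548603,  0.95874562]), 'rotation': array([ 0.0997141 , -0.0487964 , -1.55556286])}
cap_top [([170.0, 200.0], 0.82), ([185.0, 207.0], 0.25)]
cap_shell [([175.0, 204.0], 0.64), ([221.0, 213.0], 0.3)]
bottle [
[... 244 characters left out ...]
9.0], 0.95)]
jar [([152.0, 195.0], 0.96)]
{'time': 0.9, 'qpos': array([ 1.09212407e+00,  2.63841477e-01,  1.60396673e+00, -1.09646093e-05,
        1.27366020e+00, -3.69017814e-02]), 'joint_vel': array([-0.00049533, -0.00129648, -0.00014468, -0.00018949, -0.00017931,
       -0.00082506]), 'joint_torque': array([-3.94974295e-04, -5.02045870e+01, -3.57255685e+01,  7.29801273e-02,
        1.84044661e-02, -2.47250028e-05]), 'tcp_pos': array([0.28860786, 0.61021757, 0.2387632 ]), 'tcp_rot': array([6.88288257e-01, 3.06522445e+00, 1.84510541e-04]), 'contact_force': array([-0.69171062, -0.56779533,  0.63257396]), 'torque': array([ 0.04880675,  0.00112455, -0.06553044]), 'opening': 1.0045718164786965}
```

```bash
python3 - <<'E'
import cv2,numpy as np
a=cv2.imread('pics/side0.png');b=cv2.imread('pics/top0.png')
cv2.imwrite('pics/both0.png',np.vstack([a[90:400],b[90:380]])) 
cv2.imwrite('pics/crop_top.png',cv2.resize(b[140:300,90:300],None,fx=3.6,fy=3.6,interpolation=2))
E
```

```text
(no output)
```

View pics/both0.png

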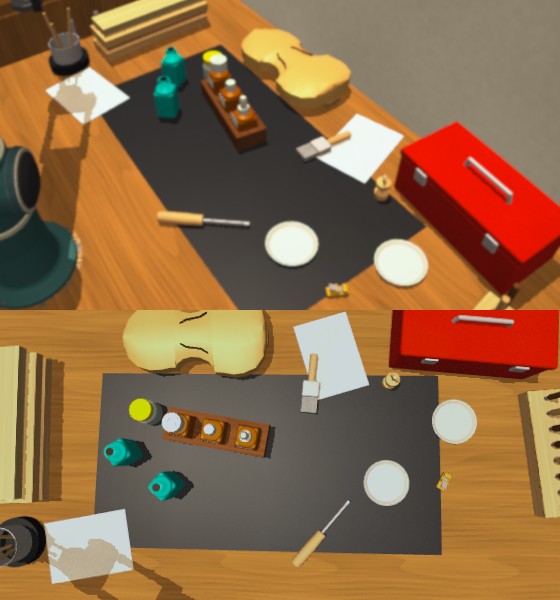

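View pics/crop_top.png

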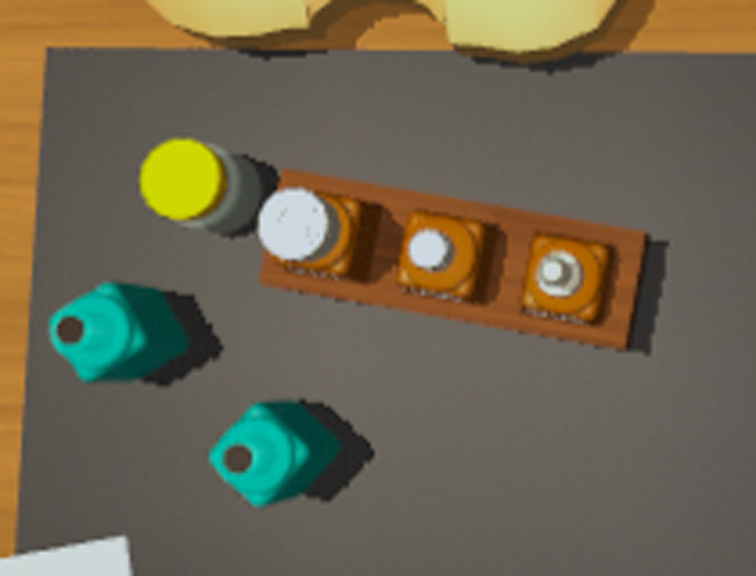

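The wanted cap is the wide white one in the rack's left well (top 172,202), and the two turquoise bottles at (110,230) and (155,267) are look-alikes. There are two dishes, at top (386,263) and (454,202), and I'll check which is nearer the base.

```bash
python3 - <<'E'
from h import *
S={};
for n in('side','top'):
    capture(n)
    for t in('cap_shell','rack','dish','jar','bottle_cone','bottle_dropper'):
        L=models.silhouettes(n,t)[:3]
        for o in L:
            m=o['mask'];ys,xs=np.nonzero(m); print(n,t,round(o['p'],2),np.round(o['bbox']).tolist(),'cent',xs.mean().round(1),ys.mean().round(1),len(xs))
            S.setdefault((n,t),m)
# cap: fit xy from both cameras by silhouette of cylinder
a=np.linspace(0,2*np.pi,60,endpoint=False)
def cyl(x,y,z0,h,r): return np.r_[np.c_[x+r*np.cos(a),y+r*np.sin(a),0*a+z0],np.c_[x+r*np.cos(a),y+r*np.sin(a),0*a+z0+h]]
def cent(n,P):
    hull=cv2.convexHull(proj(n,P).astype(np.float32)); M=cv2.moments(hull);return np.array([M['m10'],M['m01']])/M['m00']
from scipy.optimize import least_squares
for t,z,h,r in(('cap_shell',.1045,.0298,.0215),):
    ob={n:np.array([np.nonzero(S[n,t])[1].mean(),np.nonzero(S[n,t])[0].mean()]) for n in('side','top') if (n,t) in S}
    f=lambda v:np.concatenate([cent(n,cyl(v[0],v[1],z+v[2],h,r))-ob[n] for n in ob])
    s=least_squares(f,[.6,.2,0]);print('xyz free',s.x,s.fun)
    for n in ob:
        s=least_squares(lambda v:cent(n,cyl(v[0],v[1],z,h,r))-ob[n],[.6,.2]);print(n,s.x)
print('dish',onz('top',[[386,263],[454,202]],.008), onz('side',[[291,335],[399,353]],.004))
# rack angle from the top mask
print('rack',onz('top',[[90+285/3.6,140+168/3.6],[90+648/3.6,140+232/3.6],[90+628/3.6,140+348/3.6],[90+262/3.6,140+285/3.6]],.046))
E
```

```text
side cap_shell 0.81 [208.0, 144.0, 228.0, 166.0] cent 218.0 153.1 260
side rack 0.86 [201.0, 173.0, 266.0, 239.0] cent 233.4 211.2 1130
side dish 0.86 [370.0, 328.0, 428.0, 377.0] cent 400.8 352.1 1888
side dish 0.67 [268.0, 313.0, 320.0, 356.0] cent 291.1 333.0 1810
side jar 0.78 [203.0, 139.0, 217.0, 166.0] cent 207.4 152.1 115
side jar 0.7 [220.0, 168.0, 243.0, 202.0] cent 230.3 185.7 514
side bottle_cone 0.67 [218.0, 170.0, 242.0, 204.0] cent 230.2 186.2 522
side bottle_dropper 0.74 [234.0, 188.0, 257.0, 222.0] cent 243.8 205.6 576
top cap_shell 0.77 [159.0, 193.0, 184.0, 214.0] cent 172.7 202.5 373
top dish 0.78 [430.0, 181.0, 478.0, 227.0] cent 453.6 201.2 1590
top dish 0.65 [362.0, 241.0, 410.0, 285.0] cent 385.9 262.9 1581
top jar 0.55 [132.0, 177.0, 166.0, 208.0] cent 144.9 191.6 666
top bottle_cone 0.94 [201.0, 198.0, 229.0, 225.0] cent 213.5 211.3 540
top bottle_dropper 0.92 [235.0, 206.0, 258.0, 230.0] cent 247.2 217.4 516
xyz free [0.61010481 0.21793782 0.00180671] [ 0.05605661  0.00987424 -0.04277171  0.0587808 ]
side [0.61119219 0.22026283]
top [0.61041014 0.21843914]
dish [[ 0.47924341 -0.27694115  0.008     ]
 [ 0.63106357 -0.4457386   0.008     ]] [[ 0.47977042 -0.27665301  0.004     ]
 [ 0.63209745 -0.44187008  0.004     ]]
rack [[0.65623446 0.25341768 0.046     ]
 [0.61582421 0.00683996 0.046     ]
 [0.53867027 0.01864889 0.046     ]
 [0.57692034 0.26558728 0.046     ]]
```

The dish is the one at top (386,263), 0.55 m from the base; the other is 0.77 m away. I'm moving above the cap now.

>>> arm_command([
  [[-15,-7,0],[0,0,0],0.3],
  [[-30,-14,0],[0,0,0],0.3],
  [[-30,-14,0],[0,0,0],0.3],
  [[-30,-14,0],[0,0,0],0.3],
  [[-30,-14,0],[0,0,0],0.3],
  [[-30,-14,0],[0,0,0],0.3],
  [[-30,-14,0],[0,0,0],0.3],
  [[-30,-14,0],[0,0,0],0.3],
  [[-30,-14,0],[0,0,0],0.3],
  [[-30,-14,0],[0,0,0],0.3],
  [[-30,-14,0],[0,0,0],0.3],
  [[-30,-14,0],[0,0,0],0.3],
  [[-30,-14,0],[0,0,0],0.3],
  [[-30,-14,0],[0,0,0],0.3],
  [[-30,-15,0],[0,0,0],0.3],
  [[-23,-13,0],[0,0,0],0.3],
  [[0,0,0],[0,0,7],0.3],
  [[0,0,0],[0,0,7],0.3],
  [[0,0,0],[0,0,7],0.3],
  [[0,0,0],[0,0,7],0.3],
], grip_force=8)

```text
time: 3.27
tcp_pos: [0.61, 0.2166, 0.2386]
tcp_rot: [1.42, 2.803, -0.001]
contact_force: [0.4, -0.3, -0.2]
opening: 0.697
```

>>> arm_command([
  [[0,0,0],[0,0,7],0.3],
  [[0,0,0],[0,0,7],0.3],
  [[0,0,0],[0,0,7],0.3],
  [[0,0,0],[0,0,7],0.3],
  [[0,0,0],[0,0,7],0.3],
  [[0,0,0],[0,0,7],0.3],
  [[0,0,0],[0,0,7],0.3],
  [[0,0,0],[0,0,7],0.3],
  [[0,0,0],[0,0,7],0.3],
  [[0,0,0],[0,0,2],0.3],
  [[0,0,0],[0,0,0],0.3],
  [[0,0,0],[0,0,0],0.3],
])

```text
time: 4.27
tcp_pos: [0.6098, 0.2173, 0.2387]
tcp_rot: [2.696, 1.612, -0.0]
contact_force: [-0.6, -0.9, 0.1]
opening: 0.7
```

```bash
cat >> h.py <<'E'
def st(tgt=None):
    o=manip.get_obs(); M=R.from_rotvec(o['tcp_rot']).as_matrix()
    print('t',round(o['time'],2),'tcp',o['tcp_pos'].round(4),'yaw',np.degrees(np.arctan2(M[1,1],M[0,1])).round(1),'tilt',M[:,2].round(4),'F',o['contact_force'].round(1),'T',o['torque'].round(3),'open',round(o['opening']*88,1),'q6',o['qpos'][5].round(2))
    if tgt is not None: print('tool shift mm',(M.T@(np.array(tgt)-o['tcp_pos'])*1e3).round(1))
E
python3 - <<'E'
from h import *
b=cv2.imread('pics/top0.png'); s=cv2.imread('pics/side0.png')
for n,im,(x0,y0,x1,y1) in(('top',b,(155,188,192,220)),('side',s,(205,143,232,166))):
    c=im[y0:y1,x0:x1].astype(int); m=(c.min(2)>140)
    k,l,stt,ce=cv2.connectedComponentsWithStats(m.astype(np.uint8)); i=1+stt[1:,4].argmax(); print(n,ce[i]+[x0,y0],stt[i]); px=ce[i]+[x0,y0]
    print(onz(n,[px],.1343),onz(n,[px],.1194))
st([.6104,.2180,.16])
E
```

```text
top [170.80952381 201.6462585 ] [  7   4  19  20 294]
[[0.6110088  0.21842111 0.1343    ]] [[0.61246976 0.22337137 0.1194    ]]
side [217.69565217 149.14492754] [  5   1  17  11 138]
[[0.60971725 0.21745419 0.1343    ]] [[0.61963903 0.23590868 0.1194    ]]
t 4.27 tcp [0.6098 0.2173 0.2387] yaw -28.3 tilt [-1.e-04 -4.e-04 -1.e+00] F [-0.6 -0.9  0.1] T [0.012 0.12  0.036] open 61.6 q6 0.8
tool shift mm [ 0.9  0.2 78.7]
```

>>> arm_command([
  [[1,0,25],[0,0,0],0.3],
  [[0,0,30],[0,0,0],0.3],
  [[0,0,30],[0,0,0],0.3],
  [[0,0,20],[0,0,0],0.3],
  [[0,0,15],[0,0,0],0.3],
  [[0,0,8],[0,0,0],0.3],
  [[0,0,3],[0,0,0],0.3],
  [[0,0,0],[0,0,0],0.3],
  [[0,0,0],[0,0,0],0.3],
])

```text
time: 5.02
tcp_pos: [0.6112, 0.2192, 0.1089]
tcp_rot: [2.697, 1.611, 0.003]
contact_force: [1.0, -0.9, 0.5]
opening: 0.704
```

>>> arm_command([
  [[0,0,0],[0,0,0],0.55],
  [[0,0,0],[0,0,0],0.55],
  [[0,0,0],[0,0,0],0.55],
  [[0,0,0],[0,0,0],0.55],
  [[0,0,0],[0,0,0],0.55],
], grip_force=5)

```text
time: 5.43
tcp_pos: [0.6112, 0.2192, 0.1087]
tcp_rot: [2.697, 1.61, 0.003]
contact_force: [0.9, 0.1, 1.7]
opening: 0.485
```

```bash
python3 - <<'E'
from h import *
im=capture('side');cv2.imwrite('pics/s1.png',cv2.resize(im[90:220,140:310],None,fx=4,fy=4,interpolation=2))
st()
E
```

```text
t 5.48 tcp [0.6111 0.2192 0.1086] yaw -28.3 tilt [ 1.9e-03  4.0e-04 -1.0e+00] F [ 1.9 -0.3  2.4] T [-0.123 -0.069 -0.003] open 42.9 q6 0.8
```

View pics/s1.png

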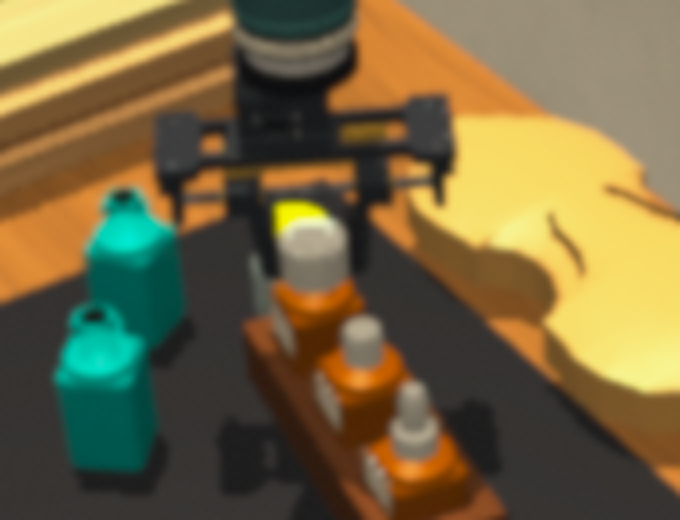

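The jaws hold the full 42.9 mm width with the cap between the fingers. Next I open, turn to the start-of-twist yaw and close again, which centres the other axis.

>>> arm_command([
  [[0,0,0],[0,0,0],0.35],
  [[0,0,0],[0,0,0],0.35],
  [[0,0,0],[0,0,5],0.35],
  [[0,0,0],[0,0,7],0.35],
  [[0,0,0],[0,0,7],0.35],
  [[0,0,0],[0,0,7],0.35],
  [[0,0,0],[0,0,7],0.35],
  [[0,0,0],[0,0,7],0.35],
  [[0,0,0],[0,0,7],0.35],
  [[0,0,0],[0,0,7],0.35],
  [[0,0,0],[0,0,7],0.35],
  [[0,0,0],[0,0,7],0.35],
  [[0,0,0],[0,0,7],0.35],
  [[0,0,0],[0,0,7],0.35],
  [[0,0,0],[0,0,7],0.35],
  [[0,0,0],[0,0,0],0.35],
  [[0,0,0],[0,0,0],0.35],
])

```text
time: 6.9
tcp_pos: [0.6099, 0.219, 0.1073]
tcp_rot: [3.054, -0.736, -0.001]
contact_force: [0.2, -0.5, -0.4]
opening: 0.654
```

```bash
python3 -c "
from h import *
st()"
```

```text
t 6.9 tcp [0.6099 0.219  0.1073] yaw -117.1 tilt [-9.e-04 -2.e-04 -1.e+00] F [ 0.2 -0.5 -0.4] T [ 0.035  0.143 -0.   ] open 57.6 q6 2.35
```

>>> arm_command([
  [[0,0,0],[0,0,0],0.55],
  [[0,0,0],[0,0,0],0.55],
  [[0,0,0],[0,0,0],0.55],
  [[0,0,0],[0,0,0],0.55],
  [[0,0,0],[0,0,0],0.55],
], grip_force=5)

```text
time: 7.32
tcp_pos: [0.6102, 0.2191, 0.1076]
tcp_rot: [-3.053, 0.741, 0.0]
contact_force: [-0.4, 0.2, 0.6]
opening: 0.492
```

```bash
python3 -c "
from h import *
st()"
```

```text
t 7.32 tcp [0.6102 0.2191 0.1076] yaw -117.3 tilt [-2.e-04  1.e-04 -1.e+00] F [-0.4  0.2  0.6] T [0.058 0.183 0.057] open 43.3 q6 2.35
```

>>> arm_command([
  [[0,0,0],[0,0,0],0.7],
  [[0,0,0],[0,0,0],0.7],
  [[0,0,1],[0,0,0],0.7],
  [[0,0,1],[0,0,0],0.7],
  [[0,0,0],[0,0,0],0.7],
], grip_force=45)

```text
time: 7.73
tcp_pos: [0.6105, 0.2192, 0.1064]
tcp_rot: [-3.053, 0.742, -0.001]
contact_force: [-2.0, -0.3, 4.0]
opening: 0.477
```

```bash
python3 -c "
from h import *
st()"
```

```text
t 7.73 tcp [0.6105 0.2192 0.1064] yaw -117.3 tilt [ 4.e-04  1.e-04 -1.e+00] F [-2.  -0.3  4. ] T [-0.039  0.437  0.018] open 42.0 q6 2.35
```

>>> arm_command([
  [[0,0,1],[0,0,0],0.7],
  [[0,0,1],[0,0,0],0.7],
  [[0,0,0],[0,0,0],0.7],
])

```text
time: 7.98
tcp_pos: [0.6109, 0.2192, 0.1054]
tcp_rot: [-3.052, 0.742, -0.002]
contact_force: [-3.3, -1.2, 9.2]
opening: 0.482
```

>>> arm_command([
  [[0,0,1],[0,0,0],0.7],
  [[0,0,0],[0,0,0],0.7],
])

```text
time: 8.15
tcp_pos: [0.611, 0.2192, 0.1048]
tcp_rot: [-3.052, 0.741, -0.002]
contact_force: [-2.8, -0.7, 11.0]
opening: 0.478
```

>>> arm_command([
  [[0,0,1],[0,0,0],0.7],
  [[0,0,0],[0,0,0],0.7],
])

```text
time: 8.32
tcp_pos: [0.6112, 0.2192, 0.1043]
tcp_rot: [-3.052, 0.741, -0.003]
contact_force: [-3.7, -1.3, 12.5]
opening: 0.473
```

>>> arm_command([
  [[-0.5,0.5,1],[0,0,0],0.7],
  [[0,0,1],[0,0,0],0.7],
  [[0,0,0],[0,0,0],0.7],
])

```text
time: 8.57
tcp_pos: [0.6111, 0.2192, 0.1032]
tcp_rot: [-3.051, 0.741, -0.005]
contact_force: [-5.5, -1.5, 14.3]
opening: 0.477
```

```bash
python3 -c "
from h import *
st()"
```

```text
t 8.57 tcp [0.6111 0.2192 0.1032] yaw -117.3 tilt [ 3.3e-03  9.0e-04 -1.0e+00] F [-5.5 -1.5 14.3] T [-0.227  0.888 -0.003] open 41.9 q6 2.35
```

>>> arm_command([
  [[-1,0.5,1],[0,0,0],0.7],
  [[0,0,0],[0,0,0],0.7],
  [[0,0,0],[0,0,0],0.7],
])

```text
time: 8.82
tcp_pos: [0.6106, 0.2193, 0.103]
tcp_rot: [-3.051, 0.741, -0.007]
contact_force: [-3.9, -1.8, 16.8]
opening: 0.475
```

```bash
python3 -c "
from h import *
st()"
```

```text
t 8.82 tcp [0.6106 0.2193 0.103 ] yaw -117.3 tilt [ 0.0048  0.001  -1.    ] F [-3.9 -1.8 16.8] T [-0.296  0.876 -0.008] open 41.8 q6 2.35
```

>>> arm_command([
  [[0,0,0],[0,0,-4],0.7],
  [[0,0,0],[0,0,-4],0.7],
  [[0,0,0],[0,0,-4],0.7],
  [[0,0,0],[0,0,-4],0.7],
  [[0,0,0],[0,0,-4],0.7],
])

```text
time: 9.23
tcp_pos: [0.6106, 0.219, 0.103]
tcp_rot: [-3.135, 0.195, -0.007]
contact_force: [-4.5, -2.8, 16.5]
opening: 0.477
```

```bash
python3 -c "
from h import *
st()"
```

```text
t 9.23 tcp [0.6106 0.219  0.103 ] yaw -97.1 tilt [ 4.7e-03  6.0e-04 -1.0e+00] F [-4.5 -2.8 16.5] T [-0.367  0.805 -0.032] open 42.0 q6 2.0
```

>>> arm_command([
  [[0,0,0],[0,0,-5],0.7],
  [[0,0,0],[0,0,-5],0.7],
  [[0,0,0],[0,0,-5],0.7],
  [[0,0,0],[0,0,-5],0.7],
  [[0,0,0],[0,0,-5],0.7],
])

```text
time: 9.65
tcp_pos: [0.6107, 0.2188, 0.103]
tcp_rot: [3.103, 0.49, 0.008]
contact_force: [-4.1, -3.3, 16.1]
opening: 0.48
```

```bash
python3 -c "
from h import *
st()"
```

```text
t 9.65 tcp [0.6107 0.2188 0.103 ] yaw -72.1 tilt [ 4.8e-03  4.0e-04 -1.0e+00] F [-4.1 -3.3 16.1] T [-0.606  0.805 -0.048] open 42.3 q6 1.56
```

>>> arm_command([
  [[0,0,0],[0,0,-5],0.7],
  [[0,0,0],[0,0,-5],0.7],
  [[0,0,0],[0,0,-5],0.7],
  [[0,0,0],[0,0,-5],0.7],
])

```text
time: 9.98
tcp_pos: [0.6115, 0.2192, 0.1032]
tcp_rot: [2.97, 1.021, 0.011]
contact_force: [-1.0, -1.2, 14.7]
opening: 0.477
```

```bash
python3 -c "
from h import *
st()"
```

```text
t 9.98 tcp [0.6115 0.2192 0.1032] yaw -52.1 tilt [ 0.0068  0.0014 -1.    ] F [-1.  -1.2 14.7] T [-0.305  0.384 -0.086] open 42.0 q6 1.22
```

>>> arm_command([
  [[0,0,0.7],[0,0,-4],0.7],
  [[0,0,0.5],[0,0,-4],0.7],
  [[0,0,0],[0,0,-4],0.7],
  [[0,0,0],[0,0,-4],0.7],
])

```text
time: 10.32
tcp_pos: [0.6124, 0.2196, 0.1028]
tcp_rot: [2.799, 1.422, 0.013]
contact_force: [-1.9, -2.1, 16.8]
opening: 0.484
```

```bash
python3 -c "
from h import *
st()"
```

```text
t 10.32 tcp [0.6124 0.2196 0.1028] yaw -36.1 tilt [ 0.0086  0.002  -1.    ] F [-1.9 -2.1 16.8] T [-0.257  0.363 -0.098] open 42.6 q6 0.94
```

>>> arm_command([
  [[0,0,0],[0,0,-4],0.7],
  [[0,0,0],[0,0,-4],0.7],
  [[0,0,0],[0,0,-4],0.7],
  [[0,0,0],[0,0,-4],0.7],
])

```text
time: 10.65
tcp_pos: [0.6124, 0.2198, 0.1028]
tcp_rot: [2.573, 1.797, 0.013]
contact_force: [-1.6, -0.2, 17.4]
opening: 0.479
```

```bash
python3 -c "
from h import *
st()"
```

```text
t 10.65 tcp [0.6124 0.2198 0.1028] yaw -20.1 tilt [ 0.0085  0.0025 -1.    ] F [-1.6 -0.2 17.4] T [-0.163  0.368 -0.108] open 42.1 q6 0.66
```

>>> arm_command([
  [[0,0,0],[0,0,-4],0.7],
  [[0,0,0],[0,0,-4],0.7],
  [[0,0,0],[0,0,-4],0.7],
])

```text
time: 10.9
tcp_pos: [0.6124, 0.22, 0.1028]
tcp_rot: [2.37, 2.056, 0.013]
contact_force: [-1.9, -1.0, 15.3]
opening: 0.479
```

```bash
python3 -c "
from h import *
st()"
```

```text
t 10.9 tcp [0.6124 0.22   0.1028] yaw -8.1 tilt [ 0.0087  0.0026 -1.    ] F [-1.9 -1.  15.3] T [-0.145  0.419 -0.061] open 42.1 q6 0.45
```

>>> arm_command([
  [[0,0,0],[0,0,-3],0.7],
  [[0,0,0],[0,0,-3],0.7],
  [[0,0,0],[0,0,-3],0.7],
])

```text
time: 11.15
tcp_pos: [0.6123, 0.2199, 0.1028]
tcp_rot: [2.203, 2.234, 0.012]
contact_force: [-2.7, -0.4, 16.1]
opening: 0.481
```

```bash
python3 -c "
from h import *
st()"
```

```text
t 11.15 tcp [0.6123 0.2199 0.1028] yaw 0.8 tilt [ 0.0084  0.0025 -1.    ] F [-2.7 -0.4 16.1] T [-0.285  0.438 -0.107] open 42.3 q6 0.29
```

>>> arm_command([
  [[0,0,0],[0,0,-3],0.7],
  [[0,0,0],[0,0,-3],0.7],
])

```text
time: 11.32
tcp_pos: [0.612, 0.2196, 0.1028]
tcp_rot: [2.083, 2.346, 0.01]
contact_force: [-2.0, -1.9, 17.8]
opening: 0.477
```

```bash
python3 -c "
from h import *
st()"
```

```text
t 11.32 tcp [0.612  0.2196 0.1028] yaw 6.8 tilt [ 0.0076  0.0019 -1.    ] F [-2.  -1.9 17.8] T [-0.389  0.516 -0.23 ] open 42.0 q6 0.19
```

>>> arm_command([
  [[0,0,0],[0,0,-2.5],0.7],
  [[0,0,0],[0,0,-2.5],0.7],
])

```text
time: 11.48
tcp_pos: [0.6117, 0.2191, 0.1027]
tcp_rot: [1.979, 2.434, 0.008]
contact_force: [-4.1, -4.0, 19.1]
opening: 0.477
```

```bash
python3 -c "
from h import *
st()"
```

```text
t 11.48 tcp [0.6117 0.2191 0.1027] yaw 11.8 tilt [ 0.0068  0.0011 -1.    ] F [-4.1 -4.  19.1] T [-0.73   0.748 -0.238] open 41.9 q6 0.1
```

Torque climbed by about 0.13 N m, so the cap is at the stop. I'm easing back, then unloading.

>>> arm_command([
  [[0,0,0],[0,0,4],0.7],
  [[0,0,-1.5],[0,0,2],0.7],
  [[0,0,-1.5],[0,0,0],0.7],
  [[0,0,-1.5],[0,0,0],0.7],
  [[0,0,-1.5],[0,0,0],0.7],
  [[0,0,0],[0,0,0],0.7],
])

```text
time: 11.98
tcp_pos: [0.6112, 0.219, 0.1064]
tcp_rot: [2.106, 2.326, 0.007]
contact_force: [1.2, -1.7, 7.5]
opening: 0.479
```

```bash
python3 -c "
from h import *
st()"
```

```text
t 11.98 tcp [0.6112 0.219  0.1064] yaw 5.7 tilt [ 6.e-03  9.e-04 -1.e+00] F [ 1.2 -1.7  7.5] T [-0.269 -0.077  0.026] open 42.2 q6 0.21
```

>>> arm_command([
  [[0,0,-1.5],[0,0,0],0.7],
  [[0,0,-1.5],[0,0,0],0.7],
  [[0,0,0],[0,0,0],0.7],
])

```text
time: 12.23
tcp_pos: [0.6099, 0.219, 0.1078]
tcp_rot: [2.107, 2.327, 0.004]
contact_force: [1.4, -0.5, 3.4]
opening: 0.479
```

```bash
python3 -c "
from h import *
st()"
```

```text
t 12.23 tcp [0.6099 0.219  0.1078] yaw 5.7 tilt [ 3.e-03  6.e-04 -1.e+00] F [ 1.4 -0.5  3.4] T [-0.081 -0.274 -0.011] open 42.1 q6 0.21
```

>>> arm_command([
  [[0,0,-1],[0,0,0],0.7],
  [[0,0,-1],[0,0,0],0.7],
  [[0,0,-1],[0,0,0],0.7],
  [[0,0,0],[0,0,0],0.7],
])

```text
time: 12.57
tcp_pos: [0.6082, 0.2188, 0.1091]
tcp_rot: [-2.108, -2.329, 0.001]
contact_force: [1.4, 0.2, 0.6]
opening: 0.477
```

>>> arm_command([
  [[0,0,-1],[0,0,0],0.7],
  [[0,0,-1],[0,0,0],0.7],
  [[0,0,0],[0,0,0],0.7],
])

```text
time: 12.82
tcp_pos: [0.6077, 0.2186, 0.1108]
tcp_rot: [-2.108, -2.328, 0.003]
contact_force: [-0.5, -0.5, -0.1]
opening: 0.479
```

```bash
python3 -c "
from h import *
st()"
```

```text
t 12.82 tcp [0.6077 0.2186 0.1108] yaw 5.7 tilt [-1.9e-03 -6.0e-04 -1.0e+00] F [-0.5 -0.5 -0.1] T [-0.103 -0.087 -0.027] open 42.2 q6 0.21
```

The cap is free: up 3 mm with no pull. I'm lifting.

>>> arm_command([
  [[0,1,-2],[0,0,0],0.7],
  [[0,1,-2],[0,0,0],0.7],
  [[0,0,-3],[0,0,0],0.7],
  [[0,0,0],[0,0,0],0.7],
])

```text
time: 13.15
tcp_pos: [0.6109, 0.2192, 0.1192]
tcp_rot: [2.108, 2.329, 0.001]
contact_force: [-0.3, -0.6, 0.5]
opening: 0.475
```

>>> arm_command([
  [[0,0,-4],[0,0,0],0.7],
  [[0,0,-4],[0,0,0],0.7],
  [[0,0,-6],[0,0,0],0.7],
  [[0,0,-8],[0,0,0],0.7],
  [[0,0,-10],[0,0,0],0.7],
  [[0,0,-10],[0,0,0],0.7],
  [[0,0,-5],[0,0,0],0.7],
  [[0,0,0],[0,0,0],0.7],
  [[0,0,0],[0,0,0],0.7],
])

```text
time: 13.9
tcp_pos: [0.6109, 0.2192, 0.1664]
tcp_rot: [2.108, 2.328, 0.002]
contact_force: [-0.6, -0.9, -1.8]
opening: 0.477
```

```bash
python3 - <<'E'
from h import *
im=capture('side');cv2.imwrite('pics/s2.png',cv2.resize(im[60:220,140:310],None,fx=3.5,fy=3.5,interpolation=2))
st([.4795,-.2768,.16])
E
```

```text
t 13.95 tcp [0.6105 0.219  0.1656] yaw 5.7 tilt [ 2.e-04  0.e+00 -1.e+00] F [-0.9  0.1  0.1] T [-0.099  0.064 -0.017] open 42.2 q6 0.21
tool shift mm [-480.4 -179.5    5.6]
```

View pics/s2.png

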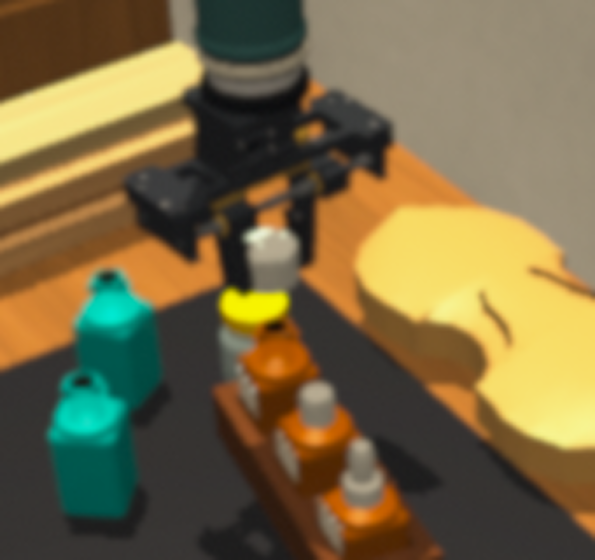

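The picture shows the cap held in the fingers and the bottle's bare mouth (crop 275,335), with the bottle still seated in the rack. Next I carry the cap to the dish.

>>> arm_command([
  [[-15,-6,0],[0,0,0],0.7],
  [[-30,-11,0],[0,0,0],0.7],
  [[-30,-11,0],[0,0,0],0.7],
  [[-30,-11,0],[0,0,0],0.7],
  [[-30,-11,0],[0,0,0],0.7],
  [[-30,-11,0],[0,0,0],0.7],
  [[-30,-11,0],[0,0,0],0.7],
  [[-30,-11,0],[0,0,0],0.7],
  [[-30,-11,0],[0,0,0],0.7],
  [[-30,-12,0],[0,0,0],0.7],
  [[-30,-11,0],[0,0,0],0.7],
  [[-30,-11,0],[0,0,0],0.7],
  [[-30,-12,0],[0,0,0],0.7],
  [[-30,-12,0],[0,0,0],0.7],
  [[-30,-11,0],[0,0,0],0.7],
  [[-30,-11,0],[0,0,0],0.7],
  [[-15,-5.5,0],[0,0,0],0.7],
  [[0,0,0],[0,0,0],0.7],
  [[0,0,0],[0,0,0],0.7],
])

```text
time: 15.53
tcp_pos: [0.4781, -0.277, 0.1647]
tcp_rot: [-2.11, -2.325, 0.0]
contact_force: [0.0, -0.2, 0.2]
opening: 0.481
```

```bash
python3 - <<'E'
from h import *
a=capture('side')
for o in models.silhouettes('side','cap_shell')[:2]: print('side',o['p'],o['bbox'])
st([.4795,-.2768,.07])
x,y,z=manip.get_obs()['tcp_pos']
cv2.imwrite('pics/s3.png',cv2.resize(a[180:380,200:420],None,fx=3,fy=3,interpolation=2))
for e in(0,-.003,-.006): print(e,'edge/top',proj('side',[[x,y,z+e],[x,y,z+e+.0298]]).round(1).tolist())
E
```

```text
side 0.71 [286.4, 273.7, 306.2, 298.7]
t 15.63 tcp [ 0.4789 -0.2756  0.1649] yaw 5.7 tilt [-0.001   0.0011 -1.    ] F [-0.1  0.3 -0.5] T [-0.008  0.025 -0.022] open 42.2 q6 -0.67
tool shift mm [-1.4  0.6 94.9]
0 edge/top [[292.6, 285.6], [293.1, 275.2]]
-0.003 edge/top [[292.6, 286.6], [293.1, 276.2]]
-0.006 edge/top [[292.5, 287.6], [293.0, 277.3]]
```

View pics/s3.png

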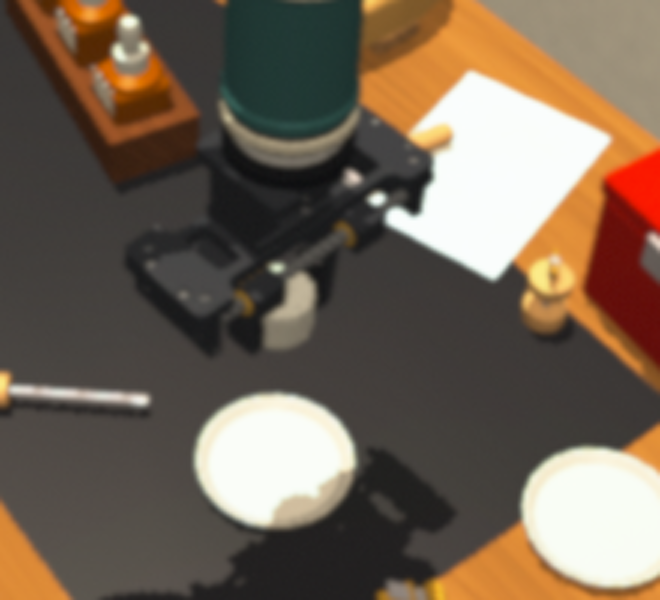

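The cap hangs upright in the jaws above the dish (crop 288,310 over 275,460). I'm lowering it.

>>> arm_command([
  [[-0.5,0.5,15],[0,0,0],0.7],
  [[0,0,25],[0,0,0],0.7],
  [[0,0,25],[0,0,0],0.7],
  [[0,0,25],[0,0,0],0.7],
  [[0,0,25],[0,0,0],0.7],
  [[0,0,15],[0,0,0],0.7],
  [[0,0,8],[0,0,0],0.7],
  [[0,0,4],[0,0,0],0.7],
  [[0,0,2],[0,0,0],0.7],
  [[0,0,0],[0,0,0],0.7],
  [[0,0,0],[0,0,0],0.7],
])

```text
time: 16.55
tcp_pos: [0.4811, -0.2772, 0.0227]
tcp_rot: [2.107, 2.328, 0.001]
contact_force: [-0.2, 0.1, -1.0]
opening: 0.477
```

>>> arm_command([
  [[0,0,3],[0,0,0],0.7],
  [[0,0,2],[0,0,0],0.7],
  [[0,0,2],[0,0,0],0.7],
  [[0,0,0],[0,0,0],0.7],
  [[0,0,0],[0,0,0],0.7],
])

```text
time: 16.97
tcp_pos: [0.4799, -0.2768, 0.0144]
tcp_rot: [-2.109, -2.329, 0.0]
contact_force: [0.4, -0.5, -0.3]
opening: 0.482
```

>>> arm_command([
  [[0,0,1.5],[0,0,0],0.7],
  [[0,0,1.5],[0,0,0],0.7],
  [[0,0,0],[0,0,0],0.7],
  [[0,0,0],[0,0,0],0.7],
])

```text
time: 17.3
tcp_pos: [0.4799, -0.2767, 0.0113]
tcp_rot: [-2.108, -2.329, 0.0]
contact_force: [-0.4, 0.8, -0.8]
opening: 0.476
```

>>> arm_command([
  [[0,0,1],[0,0,0],0.7],
  [[0,0,1],[0,0,0],0.7],
  [[0,0,0],[0,0,0],0.7],
  [[0,0,0],[0,0,0],0.7],
])

```text
time: 17.63
tcp_pos: [0.4799, -0.2768, 0.0094]
tcp_rot: [-2.108, -2.329, 0.0]
contact_force: [-0.1, -0.5, 0.5]
opening: 0.476
```

>>> arm_command([
  [[0,0,1],[0,0,0],0.7],
  [[0,0,0.5],[0,0,0],0.7],
  [[0,0,0],[0,0,0],0.7],
  [[0,0,0],[0,0,0],0.7],
])

```text
time: 17.97
tcp_pos: [0.48, -0.2768, 0.008]
tcp_rot: [-2.108, -2.329, 0.0]
contact_force: [-0.0, 0.6, -1.6]
opening: 0.482
```

>>> arm_command([
  [[0,0,1],[0,0,0],0.7],
  [[0,0,0],[0,0,0],0.7],
  [[0,0,0],[0,0,0],0.7],
])

```text
time: 18.22
tcp_pos: [0.48, -0.2768, 0.0069]
tcp_rot: [-2.108, -2.329, 0.0]
contact_force: [-0.6, 1.8, -0.6]
opening: 0.477
```

>>> arm_command([
  [[0,0,1],[0,0,0],0.7],
  [[0,0,0],[0,0,0],0.7],
  [[0,0,0],[0,0,0],0.7],
])

```text
time: 18.47
tcp_pos: [0.4802, -0.2769, 0.0063]
tcp_rot: [2.108, 2.329, 0.0]
contact_force: [-2.0, 0.6, 2.8]
opening: 0.478
```

Contact came at TCP z ≈ 0.0065, as predicted. I'm opening a little and rising.

>>> arm_command([
  [[0,0,0],[0,0,0],0.48],
  [[0,0,0],[0,0,0],0.45],
  [[0,0,0],[0,0,0],0.44],
  [[0,0,0],[0,0,0],0.44],
  [[0,0,0],[0,0,0],0.44],
], grip_force=8)

```text
time: 18.88
tcp_pos: [0.48, -0.2768, 0.0059]
tcp_rot: [-2.108, -2.329, 0.0]
contact_force: [-0.3, -0.4, -0.8]
opening: 0.559
```

>>> arm_command([
  [[0,0,-2],[0,0,0],0.44],
  [[0,0,-3],[0,0,0],0.44],
  [[0,0,-5],[0,0,0],0.42],
  [[0,0,-8],[0,0,0],0.38],
  [[0,0,-15],[0,0,0],0.35],
  [[0,0,-25],[0,0,0],0.3],
  [[0,0,-30],[0,0,0],0.3],
  [[0,0,-30],[0,0,0],0.3],
  [[0,0,-30],[0,0,0],0.3],
  [[0,0,-20],[0,0,0],0.3],
  [[25,25,0],[0,0,0],0.3],
  [[25,25,0],[0,0,0],0.3],
  [[25,25,0],[0,0,0],0.3],
  [[25,25,0],[0,0,0],0.3],
  [[0,0,0],[0,0,0],0.3],
  [[0,0,0],[0,0,0],0.3],
])

```text
time: 20.22
tcp_pos: [0.5706, -0.166, 0.1749]
tcp_rot: [2.104, 2.332, 0.0]
contact_force: [-1.3, -0.4, -0.0]
opening: 0.698
```

```bash
python3 - <<'E'
from h import *
a=capture('side'); b=capture('top'); st()
for n in('side','top'):
    for t in('cap_top','cap_shell','dish'):print(n,t,[(np.round(o['xy'],1).tolist(),round(o['p'],2)) for o in models.spot_point(n,t)][:3])
r=lambda i:cv2.resize(i,(450,360),interpolation=2)
cv2.imwrite('pics/fin.png',np.hstack([r(a[280:380,230:355]),r(b[215:311,325:445])]))
cv2.imwrite('pics/fin2.png',np.hstack([r(a[130:242,160:300]),r(b[150:262,120:260])]))
E
```

```text
t 20.32 tcp [ 0.5692 -0.1676  0.1744] yaw 5.7 tilt [-2.e-04 -5.e-04 -1.e+00] F [-0.3  0.5  0.6] T [-0.038  0.06   0.004] open 61.5 q6 -0.43
side cap_top [([288.9, 327.8], 0.78)]
side cap_shell [([290.0, 334.9], 0.72), ([292.1, 326.1], 0.36)]
side dish [([396.8, 356.1], 0.95), ([292.5, 334.7], 0.78)]
top cap_top [([387.7, 262.3], 0.58)]
top cap_shell [([386.1, 262.9], 0.74)]
top dish [([450.6, 204.5], 0.77), ([380.4, 260.7], 0.76)]
```

```bash
python3 -c "
import cv2,numpy as np
v=np.vstack([cv2.imread('pics/fin.png')[:, :],cv2.imread('pics/fin2.png')]);cv2.imwrite('pics/f.png',cv2.resize(v,(750,600)))"
```

```text
(no output)
```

View pics/f.png

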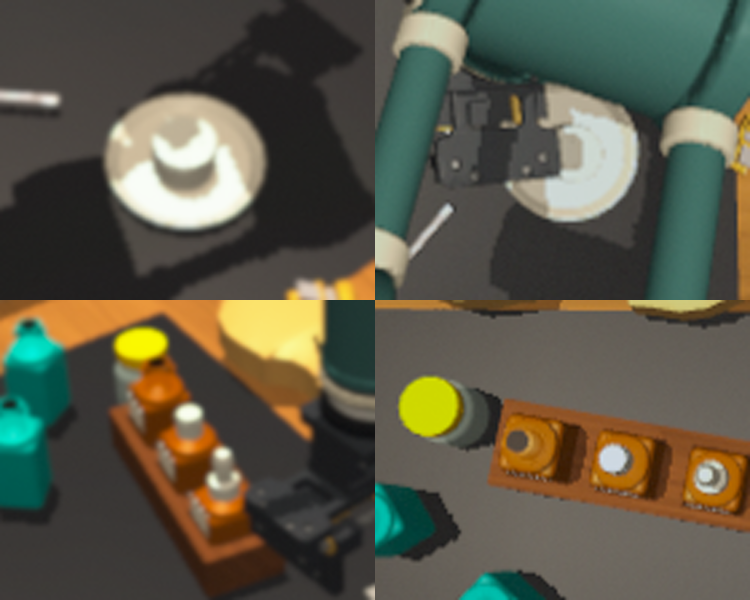

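The cap stands upright in the middle of the dish (side 290,335; top 387,262). The uncapped bottle sits in its well, the neighbours have not moved, and the arm reads no contact force.

```bash
python3 -c "
from h import *
print(manip.job_done()); st()"
```

```text
the job is handed in; nothing more can be done
None
the job is handed in; nothing more can be done
```

The spirit bottle is open, and its cap stands flat and top up in the dish nearest the robot. I handed the job in at about 20 s on the robot's clock; it gave no verdict.

- **Opening:** I gripped the cap and pressed it with about 15–19 N, one reading dipping to 14.7 N. I turned it anticlockwise about 129° in one twist. The torque climbed from about 0.10 to 0.24 N m at the stop; I read that one 5° step late, then eased back. The cap lifted with no measurable pull.
- **Placing:** I lowered the cap until it touched at about 3 N, at the predicted height. Then I opened the jaws a little and drew clear.
- **Last checks:** The final pictures show:
  - the cap upright in the dish, within a few mm of its centre;
  - the uncapped bottle seated in its well;
  - the jar and the other two bottles where they were. The clamp, plane and brush I did not measure again.

  The force on the tool was within its noise of about 1 N.
- **Disagreements:** My hand-read rack corners put the cap about 3 mm from where the cameras did, and closing the jaws on it agreed with the cameras. The network's last dish position in the top picture was about 6 pixels (1–2 cm) off, because the arm partly hid the dish.

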